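Seat the passed cleaner bottle in the stand and take off its push-and-turn safety cap

TASK

Of the two screen-cleaner bottles on the desk, the one with the round-ended metal tag has passed and the one with the square-ended tag is a reject: set the passed bottle fully down in the square nest of the wooden stand, which keeps it from turning, then press its safety cap down, twist it anticlockwise (seen from above) until it is free, and lift it off. Finish while still holding the cap in the gripper, still and level, at least 6 cm straight up from where it sat on the bottle, with the open bottle left seated in the nest. Leave the reject bottle, the stone ornament, the magnifier, the eraser and the USB stick where they are.

Things in the scene. Friction and masses are not known exactly. Their poses are not given: they have to be found in the camera images.
- bottle: The passed bottle (loose, about 0.25 kg): grey square body 56 x 56 mm, 58 mm tall. On its shoulder a flat metal tag, 2.5 mm thick, whose ROUND end (26 mm wide) sticks out along the bottle's -x to 59 mm from the axis. Origin at the centre of the underside, z up; the sides face its x and y axes. Any of its four quarter turns fits the nest. It can be carried by its closed cap.
- neck_top (a point): Top centre of the bottle's neck, 88 mm above its underside. The neck is 22 mm across (31 mm over its three hooks) and has a white sprung plunger in its mouth. Unless the bottle sits in the nest, it turns along with the cap.
- cap: The passed bottle's black ribbed cap (loose part, 30 g): 42 mm diameter, 31 mm tall, hollow, with three lugs inside. Origin at the centre of its lower rim, z up; closed, this lies 67 mm above the bottle's underside, and its x axis points along the bottle's x axis (about 0.1 rad of play). Pressed 3.5 mm or more (4 to 5.5 mm is good) it can be turned anticlockwise from above, never clockwise.
- cap_top (a point): Centre of the cap's top, 31 mm above its rim (98 mm above the bottle's underside when closed). Pressing meets a spring: 9 N at first, 14 N at 4 mm, a hard stop at 6 mm. Kept pressed and turned anticlockwise by 0.8 to 1.3 rad from closed (1.1 rad is best; a stop ends the turn near 1.4 rad) the cap is free to lift; the spring then raises it 3 mm.
- other_bottle: The reject bottle (loose, about 0.28 kg), of the same size and look with a cap of the same size, but its metal tag has a SQUARE end (26 mm wide, out to 56 mm from the axis along its -x). Origin at the centre of the underside, z up. It must stay where it is. The two bottles may stand either way round.
- stand: Wooden stand fixed to the desk: base plate 100 x 100 x 8 mm and on it four walls 10 mm thick that form a square nest, 60 mm wide inside, with a flared mouth about 37 mm above the desk. Origin at the centre of the underside, z up; the walls face its x and y axes.
- nest (a point): Centre of the nest's floor, 8 mm above the desk; the nest's straight walls reach 24 mm above it and the flared mouth 29 mm. Axes as the stand's.
- stone_finial: Pale stone ornament on a black foot, 90 x 89 x 178 mm tall, fixed; origin at the centre of its underside.
- magnifier: Magnifier with a brass ring and a wooden handle, 86 x 189 x 17 mm, lying loose on the desk; bystander. Origin at the centre of its underside.
- eraser: Eraser, 21 x 45 x 12 mm, lying loose; bystander. Origin at the centre of its underside.
- usb_stick: USB stick, 18 x 50 x 8 mm, lying loose; bystander. Origin at the centre of its underside.
Not all that is in view belongs to the job. Of the things like the cap, leave any that is blue; of the rest the larger one is meant.

How it is judged:
By the outcome, as a careful person would: the job done as asked, in the order asked, and still so for the second after the job is handed in, while the arm keeps its last pose, push and grip.
It also fails if it takes over 46 s, if anything falls off the work surface, if the arm or the gripper's body presses on something with over 40 N, if the wrist force passes 120 N, or if a joint passes its speed limit or range.

ROBOT

A 6-joint arm with a two-finger parallel gripper is mounted at the origin on the work surface; the furniture and walls round the work are solid. World frame = base frame: x ahead of the robot, y to its left, z up, the work surface at z = 0. Lengths are in m, angles in rad, forces in N, time in s.
With the tool pointing down it reaches from about 0.375 to 0.975 m from the base axis. Payload 3.8 kg.
Tool frame: the origin (TCP) lies on the centre line of the jaws, within the pads' length; the fingertips stand 14 mm ahead of it and the grasp point (between the pads) lies 5 mm behind it; z points along the fingers, y is the line along which they close (so a half turn about z gives the same grasp; the last joint's range is limited). The gripper opens to 85 mm and grips with 20 to 120 N. Pads are 22 mm wide; open, the fingers measure 114 mm over their backs; the gripper's body (76 mm by 85 mm) begins 54 mm behind the grasp point. The pads swing forward as they close: fully open they stand 13 mm farther back than shut.
Start: joints at [1.237, 0.264, 1.604, -0, 1.274, -0.037], TCP at [0.197, 0.645, 0.245] pointing down, gripper open.
Joint ranges: [-2.63, 2.63], [-0.94, 2.18], [0.31, 2.57], [-1.31, 4.45], [0, 2.66], [-2.55, 2.55]. Speed limits (rad/s): [2.57, 2.57, 3.14, 3.14, 3.14, 3.14].

INTERFACE

Orientations are given as a rotation vector (axis times angle).
In Python, from workcell import bot, eyes, spot_in gives the robot as it stands.
- The arm moves only by the tool carry_out, never from a script. Its argument "series" is text: rows parted by semicolons, each of 4 numbers parted by spaces: the shift along the world's x, y, z in m, then the turn about the world's z in degrees. In form: tx ty tz roll; .... A call has 1 to 20 rows; each row shifts and turns the commanded pose from where the row before left it; what a row does not reach is not made up. A row lasts 1/8 s, in which the tool goes at most 62.5 mm and 10.7 degrees, less where a joint would pass 70% of its speed; a pose out of reach is approached as far as the arm can. A call is refused whole if a number of a shift passes 0.0625 or a number of a turn 10.7, either way. A call with a gripper value outside its range is refused whole. "jaw" is the gripper command: -1 is shut, 1 is fully open, values between are in proportion, set as the call begins (left out, the last holds). The fingers move at their own pace and stop on an object; "grip_force" is the grip in N (left out, the last holds). Time passes only in rows, so rows that do not move let the fingers close. It gives the time, the measured TCP pose, the force, the opening and the grip force at its end, in the units of the state.
- bot.read_state(): the state, without advancing time (a new reading comes with each control period).
- eyes.read_camera(name): name is "scene" or "top" or "wrist"; returns (picture, depth): 420x560x3 uint8, blue, green, red; 420x560 float32, m along the optical axis (not along the pixel's ray), 0 where there is no reading.
- eyes.get_calibration(name): a dict with "K" (3x3 intrinsics, pixels), "distortion" ([k1, k2, p1, p2, k3] as OpenCV has them; the pictures are not rectified), "position" and "rotation" of the camera in the world; the wrist camera has in their place "T_tool_cam" (4x4, takes a point from camera to tool coordinates, whose origin is the TCP and whose axes are the flange's). Camera axes: x right, y down, z forward; pixel columns grow to the right and rows downward; lengths in m; the calibration is good to about 2 mm. A picture is of the moment at which its call begins: read the wrist's pose just before it. get_calibration takes no time and is no camera call.
- bot.finish_job(): hands the job in; it is judged then, once.
Trained networks look in the newest picture that a camera, given by its name, has taken for a name from the list of things; names that differ only in an ending like _2 or _b are one class to them, and where a whole thing is asked for, a point or a joint stands for the part that bears it (a point fixed in the world has none). Each returns a list of dicts, best first, with "score" (0 to 1); they miss things now and then, are a little off and sometimes report something else, mostly with a low value. They report only what shows in the picture. A call takes as long as a camera call. They do not tell look-alikes from the thing itself.
- spot_in(camera, target): "rect" ([centre column, centre row, width, height] in pixels, round what is visible of it).
The state is a dict: "time": time; "q": joint angles; "joint_vel": joint speeds; "joint_torque": joint torques, N m; "tool_pos": TCP position; "tcp_rot": TCP orientation; "wrist_force": force on the tool from outside, world axes, zero at the start; "torque": the same for the moment, N m; "width": opening from 0.0 (shut) to 1.0 (fully open); "grip_force": force on a finger pad.
Only numpy, scipy, OpenCV 4.12 (cv2) and the standard library are available. Lean on these libraries where they do the work, as an engineer would, in place of code of your own. Each camera call takes 0.05 s, during which the arm holds its last target. There are 200 camera calls.

## Working session

There is one attempt and no reset: what is moved stays moved. The work goes in short steps, Python scripts to look and compute and a tool call to move; the robot and the scene stay as the last step left them, time stands still between calls to the robot, and variables do not carry over. Pictures are saved under pics/ and viewed, at most 10 in all, crops included, and the job is handed in when it is done.

Besides the shell and the picture viewer there is one more tool, called after "Emit:" as a command line: name --argument value ..., lists and objects as JSON in quotes. carry_out: Moves the arm, as the interface text tells. Its arguments: {"type":"object","properties":{"series":{"type":"string"},"jaw":{"type":"number"},"grip_force":{"type":"number"}},"required":["series"]}

```bash
mkdir -p pics; ls; cat > h.py <<'E'
import numpy as np, cv2
from workcell import bot, eyes, spot_in
from scipy.spatial.transform import Rotation as R
def cam(name):
    s=bot.read_state(); im,d=eyes.read_camera(name); c=eyes.get_calibration(name)
    K=np.array(c["K"],float); D=np.array(c["distortion"],float)
    if "T_tool_cam" in c:
        T=np.eye(4); T[:3,:3]=R.from_rotvec(s["tcp_rot"]).as_matrix(); T[:3,3]=s["tool_pos"]; T=T@np.array(c["T_tool_cam"])
    else:
        T=np.eye(4); r=np.array(c["rotation"],float); T[:3,:3]=r if r.shape==(3,3) else R.from_rotvec(r).as_matrix(); T[:3,3]=c["position"]
    return im,d,K,D,T
def cloud(d,K,D,T):
    h,w=d.shape; u,v=np.meshgrid(np.arange(w),np.arange(h))
    p=cv2.undistortPoints(np.stack([u,v],-1).reshape(-1,1,2).astype(np.float64),K,D).reshape(h,w,2)
    P=np.concatenate([p*d[...,None],d[...,None]],-1)@T[:3,:3].T+T[:3,3]
    P[d<=0]=np.nan
    return P
E
python3 - <<'E'
from h import *
ims=[]
for n in ["top","scene"]:
    im,d,K,D,T=cam(n); P=cloud(d,K,D,T); cv2.imwrite(f"pics/{n}.png",im); np.savez(f"{n}.npz",im=im,d=d,P=P)
    print(n,T.round(3).tolist())
    for t in ["bottle","cap","other_bottle","stand","stone_finial","magnifier","eraser","usb_stick"]:
        for r in spot_in(n,t)[:3]:
            u,v=map(int,r["rect"][:2]); print(t,round(r["score"],2),np.round(r["rect"]),P[min(v,419),min(u,559)].round(3))
E
```

```text
pics
top [[-0.029, -0.999, 0.026, 0.494], [-1.0, 0.029, 0.011, -0.089], [-0.012, -0.026, -1.0, 0.988], [0.0, 0.0, 0.0, 1.0]]
bottle 0.9 [192. 247.  40.  41.] [0.442 0.112 0.099]
cap 0.87 [201. 200.  21.  23.] [0.542 0.103 0.031]
cap 0.7 [186. 242.  18.  20.] [0.455 0.122 0.102]
other_bottle 0.64 [306. 249.  32.  43.] [ 0.433 -0.126  0.097]
stand 0.79 [286. 164.  49.  49.] [ 0.62  -0.087  0.008]
stone_finial 0.71 [397. 164.  53.  46.] [ 0.597 -0.309  0.139]
magnifier 0.78 [355. 208.  40.  77.] [ 0.517 -0.242  0.006]
eraser 0.63 [237. 193.   8.  21.] [0.559 0.024 0.012]
usb_stick 0.47 [241. 254.  18.  22.] [0.42  0.019 0.005]
scene [[0.658, -0.601, 0.454, 0.027], [-0.753, -0.516, 0.409, -0.493], [-0.011, -0.611, -0.792, 0.903], [0.0, 0.0, 0.0, 1.0]]
bottle 0.65 [218. 198.  24.  22.] [0.429 0.103 0.055]
cap 0.78 [217. 181.  16.  20.] [0.447 0.114 0.098]
cap 0.68 [247. 185.  14.  14.] [0.529 0.088 0.029]
other_bottle 0.48 [286. 232.  22.  15.] [ 0.442 -0.137  0.1  ]
other_bottle 0.24 [218. 197.  23.  27.] [0.43  0.105 0.057]
other_bottle 0.18 [218. 181.  16.  20.] [0.447 0.114 0.098]
stand 0.85 [314. 204.  46.  39.] [ 0.618 -0.089  0.005]
stand 0.48 [215. 197.  25.  27.] [0.426 0.108 0.054]
stand 0.35 [392. 236.  41.  60.] [ 0.578 -0.344  0.133]
stone_finial 0.65 [392. 236.  42.  60.] [ 0.577 -0.346  0.132]
stone_finial 0.16 [239. 224.   6.   6.] [0.427 0.022 0.007]
magnifier 0.74 [349. 242.  32.  24.] [ 0.574 -0.241  0.009]
eraser 0.55 [270. 198.  16.  14.] [0.551 0.022 0.007]
usb_stick 0.62 [237. 224.  10.   9.] [0.421 0.024 0.008]
```

```bash
python3 - <<'E'
from h import *
im=cv2.imread("pics/top.png"); cv2.imwrite("pics/top_c.png",cv2.resize(im[120:300,150:440],None,fx=2.75,fy=2.75,interpolation=cv2.INTER_CUBIC))
E
```

```text
(no output)
```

View pics/top_c.png

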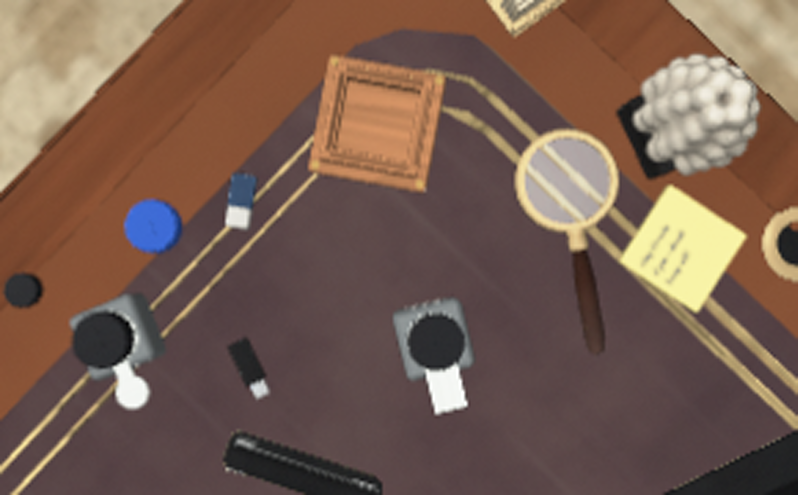

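The passed bottle is the left one, with the round tag end at crop (132,390) → px (198,262). The right one, with a square tag at (447,388), is the reject. Other cap-like things are the blue disc at (153,225) and the small black knob at (22,290); both are to be left. The cap meant is the one on the round-tag bottle, at (104,340). The crop shows the tag shapes clearly. Next: poses from depth.

```bash
python3 - <<'E'
from h import *
z=np.load("top.npz"); P=z["P"]; im=z["im"]
def reg(x0,x1,y0,y1,z0,z1):
    m=(P[...,0]>x0)&(P[...,0]<x1)&(P[...,1]>y0)&(P[...,1]<y1)&(P[...,2]>z0)&(P[...,2]<z1); return m
desk=reg(.45,.55,-.05,.0,-.03,.03); print("desk",np.median(P[desk][:,2]))
for y0,y1 in((.05,.2),(-.2,-.06)):
    m=reg(.36,.52,y0,y1,.09,.12); q=P[m]; c=cv2.minEnclosingCircle(q[:,:2].astype(np.float32)); print("cap",c,np.median(q[:,2]),m.sum())
    m=reg(.33,.52,y0,y1,.04,.08); w=m&(im.min(-1)>185); t=P[w]; print("tag",t.mean(0).round(3),w.sum(), "z",np.median(t[:,2]))
    b=P[m&~w]; print("shoulder z",np.median(b[:,2]), cv2.minAreaRect(P[m|reg(.36,.52,y0,y1,.09,.12)&~w][:,:2].astype(np.float32)))
m=reg(.53,.70,-.17,-.0,.03,.05); q=P[m]; print("stand",cv2.minAreaRect(q[:,:2].astype(np.float32)),m.sum(),np.median(q[:,2]))
m=reg(.53,.70,-.17,-.0,.005,.05); q=P[m]; print("stand base",cv2.minAreaRect(q[:,:2].astype(np.float32)),m.sum())
s=bot.read_state(); print(s["tcp_rot"],R.from_rotvec(s["tcp_rot"]).as_matrix().round(3).tolist(), eyes.get_calibration("wrist"))
E
```

```text
desk 0.0028275393600237786
cap ((0.4509151577949524, 0.12397540360689163), 0.02234387956559658) 0.09854457604599876 342
tag [0.413 0.109 0.061] 143 z 0.06096112581893065
shoulder z 0.0575962760559835 ((0.43631744384765625, 0.118533656001091), (0.08642326295375824, 0.056269433349370956), 19.279279708862305)
cap ((0.4421452283859253, -0.1310022920370102), 0.021990569308400154) 0.09827282097816203 339
tag [ 0.403 -0.139  0.061] 175 z 0.061039947698968255
shoulder z 0.057293167867699224 ((0.42849206924438477, -0.1339939534664154), (0.08454276621341705, 0.055936817079782486), 12.367076873779297)
stand ((0.6191193461418152, -0.09119225293397903), (0.07999742031097412, 0.07769353687763214), 77.6637191772461) 530 0.03446008501649939
stand base ((0.613853394985199, -0.08621343225240707), (0.16725394129753113, 0.16747835278511047), 89.8686752319336) 2082
[4.64511296e-01 3.10702983e+00 1.63367561e-05] [[-0.956, 0.292, 0.0], [0.292, 0.956, 0.0], [-0.0, 0.0, -1.0]] {'K': array([[325.15220493,   0.        , 278.799311  ],
       [  0.        , 325.15220493, 204.68250246],
       [  0.        ,   0.        ,   1.        ]]), 'distortion': array([-0.03650899,  0.        ,  0.        ,  0.        ,  0.        ]), 'T_tool_cam': array([[ 4.06622528e-04, -9.47152126e-01, -3.20784483e-01,
         8.45759763e-02],
       [ 9.99999743e-01,  1.95772048e-04,  6.89548666e-04,
        -4.56716970e-04],
       [-5.90306850e-04, -3.20784681e-01,  9.47151963e-01,
        -1.28487754e-01],
       [ 0.00000000e+00,  0.00000000e+00,  0.00000000e+00,
         1.00000000e+00]])}
```

Emit:
carry_out --series "0.0212 -0.0434 0 0;0.0212 -0.0434 0 0;0.0212 -0.0434 0 0;0.0212 -0.0434 0 0;0.0212 -0.0434 0 0;0.0212 -0.0434 0 0;0.0212 -0.0434 0 0;0.0212 -0.0434 0 0;0.0212 -0.0434 0 0;0.0212 -0.0434 0 0;0.0212 -0.0434 0 0;0.0212 -0.0434 0 0;0 0 0 0;0 0 0 0" --jaw 1 --grip_force 70

```text
time: 2.65
tool_pos: [0.4517, 0.1248, 0.2453]
tcp_rot: [-0.466, -3.107, -0.001]
wrist_force: [-0.6, -0.2, -1.0]
width: 0.997
grip_force: 0.0
```

```bash
python3 - <<'E'
from h import *
s=bot.read_state(); print(s["time"],s["q"],s["tool_pos"])
im,d,K,D,T=cam("wrist"); P=cloud(d,K,D,T); cv2.imwrite("pics/w1.png",im)
m=(np.hypot(P[...,0]-.4515,P[...,1]-.124)<.04)&(P[...,2]>.085)&(P[...,2]<.115); q=P[m]
print("cap",cv2.minEnclosingCircle(q[:,:2].astype(np.float32)),q[:,2].mean(),m.sum())
m=(np.hypot(P[...,0]-.4515,P[...,1]-.124)<.075)&(P[...,2]>.048)&(P[...,2]<.07); w=m&(im.min(-1)>150)
t=P[w].mean(0); print("tag",t,w.sum()); print("should",cv2.minAreaRect(P[m&~w][:,:2].astype(np.float32)))
E
```

```text
2.65 [ 2.16047041e-01 -1.34848051e-01  2.02693789e+00  6.23296558e-04
  1.24961337e+00 -1.05714557e+00] [0.45165616 0.12482077 0.24532101]
cap ((0.4476878345012665, 0.12510079145431519), 0.02208242379128933) 0.09724943672494679 1848
tag [0.41189053 0.11326144 0.06013192] 833
should ((0.4305725395679474, 0.12790116667747498), (0.07751794159412384, 0.061558350920677185), 70.32671356201172)
```

View pics/w1.png

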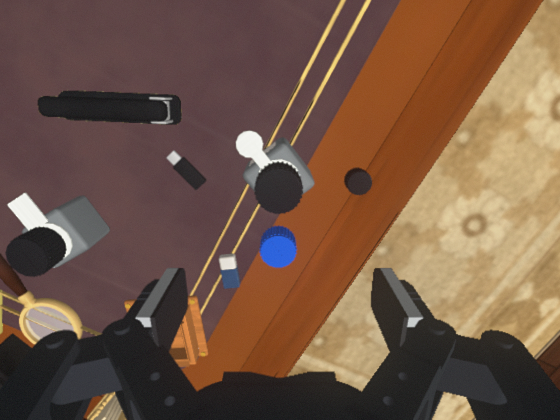

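Picture: the round tag end is at (250,145) on the bottle with its black cap at (278,188), which confirms the target. The square-tag reject is at left (28,210). The tool is centred over the bottle within 3 mm, so I go down and grip.

Emit:
carry_out --series "-0.0025 0 -0.04 0;0 0 -0.04 0;0 0 -0.04 0;0 0 -0.03 0;0 0 -0.017 0;0 0 0 0;0 0 0 0" --jaw 1

```text
time: 3.58
tool_pos: [0.4504, 0.1253, 0.0795]
tcp_rot: [0.463, 3.105, 0.001]
wrist_force: [-0.0, -0.2, 0.8]
width: 1.005
grip_force: 0.0
```

Emit:
carry_out --series "0 0 0 0;0 0 0 0;0 0 0 0;0 0 0 0;0 0 0 0;0 0 0 0" --jaw -1 --grip_force 80

```text
time: 4.32
tool_pos: [0.4502, 0.1249, 0.0795]
tcp_rot: [0.465, 3.105, 0.001]
wrist_force: [-2.2, 0.1, 5.5]
width: 0.477
grip_force: 79.9
```

Emit:
carry_out --series "0 0 0.015 0;0 0 0.035 0;0 0 0.04 0;0 0 0.01 0;0.02 -0.027 0 -4;0.02 -0.027 0 -4;0.02 -0.027 0 -4;0.02 -0.027 0 -4;0.02 -0.027 0 -4;0.02 -0.027 0 -4;0 0 0 -4;0 0 0 -4;0 0 0 0;0 0 0 0"

```text
time: 6.08
tool_pos: [0.5687, -0.0372, 0.1774]
tcp_rot: [-1.301, -2.858, 0.001]
wrist_force: [0.0, -0.2, -3.0]
width: 0.473
grip_force: 81.3
```

```bash
python3 - <<'E'
from h import *
s=bot.read_state(); print(s["time"],s["q"].__repr__(),s["tool_pos"],s["width"],s["wrist_force"])
c=s["tool_pos"]
out=[]
for n in("wrist","top"):
    im,d,K,D,T=cam(n); P=cloud(d,K,D,T); np.savez(n+"2.npz",im=im,P=P,T=T,K=K); out.append(im)
    m=(np.abs(P[...,0]-.619)<.07)&(np.abs(P[...,1]+.091)<.07)&(P[...,2]>.028)&(P[...,2]<.046); q=P[m]
    print(n,"stand",cv2.minAreaRect(q[:,:2].astype(np.float32)),m.sum(),np.median(q[:,2]))
    r=np.hypot(P[...,0]-c[0],P[...,1]-c[1]); z0=c[2]-.0795
    m=(r<.07)&(abs(P[...,2]-z0-.058)<.006); w=m&(im.min(-1)>140); print("tag",P[w].mean(0),w.sum(),"shoulder",m.sum(),cv2.minAreaRect(P[m&~w][:,:2].astype(np.float32)),np.median(P[m&~w][:,2])-z0)
cv2.imwrite("pics/w2.png",out[0]); cv2.imwrite("pics/t2.png",cv2.resize(out[1][110:310,180:440],None,fx=3,fy=3,interpolation=cv2.INTER_CUBIC))
E
```

```text
6.075 array([-1.09019353e-01,  1.20127657e-01,  1.90360498e+00, -1.22755578e-05,
        1.11937149e+00, -8.25751207e-01]) [ 0.56867706 -0.03719859  0.17737829] 0.4731901549810826 [ 0.00830306 -0.21349209 -3.01881659]
wrist stand ((0.0, 0.0), (0.0, 0.0), 0.0) 0 nan
tag [ 0.54019154 -0.02519816  0.15707733] 5138 shoulder 6106 ((0.5517385601997375, -0.01966901496052742), (0.07480534166097641, 0.05068163201212883), 38.685401916503906) 0.05481834224789488
top stand ((0.6123641729354858, -0.12405186891555786), (0.013410842046141624, 0.07791770249605179), 76.35332489013672) 163 0.03427937201732345
tag [ 0.52484372 -0.02977101  0.15906558] 141 shoulder 148 ((0.5384141802787781, -0.037983886897563934), (0.0039038744289427996, 0.02896186150610447), 6.732860565185547) 0.05524087730126044
  return _methods._mean(a, axis=axis, dtype=dtype,
  ret = ret.dtype.type(ret / rcount)
```

View pics/w2.png

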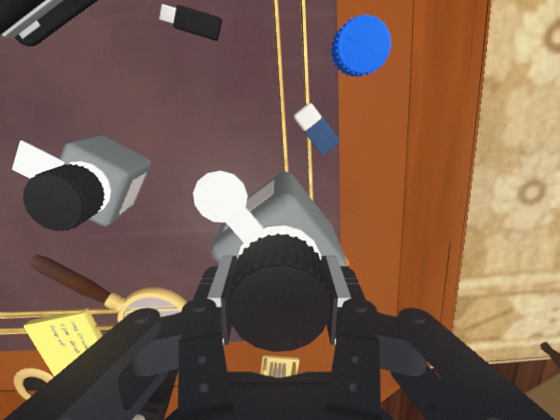

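View pics/t2.png

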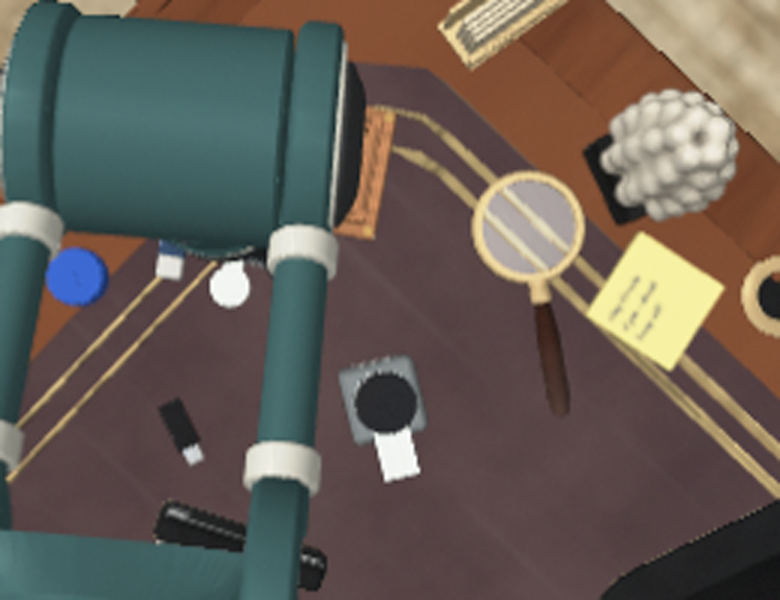

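The held bottle shows its round tag disc at (220,195) in the wrist picture. The reject at (85,180) is untouched. Now I measure the tag's angle and the body edges from the same view.

```bash
python3 - <<'E'
from h import *
z=np.load("wrist2.npz"); im=z["im"]; P=z["P"]; T=z["T"]
g=im.astype(int); w=(g.min(-1)>205); n,l,st,ce=cv2.connectedComponentsWithStats(w.astype(np.uint8))
i=l[195,220]; m=l==i; q=P[m]; print(m.sum(),q.mean(0),np.nanstd(q[:,2]))
c=np.array([.5687,-.0372])
# disc part: farther than 36mm from axis
r=np.hypot(*(q[:,:2]-c).T); e=q[r>36e-3]; cc,rad=cv2.minEnclosingCircle(e[:,:2].astype(np.float32)); print("disc",cc,rad,"r max",np.nanmax(r))
v=c-np.array(cc); print("dist",np.hypot(*v),"yaw",np.degrees(np.arctan2(v[1],v[0])))
# cap top
m=(np.hypot(P[...,0]-c[0],P[...,1]-c[1])<.03)&(abs(P[...,2]-.1774+.0795-.098)<.004); q=P[m]; print("captop",cv2.minEnclosingCircle(q[:,:2].astype(np.float32)),m.sum(),np.median(q[:,2]))
# shoulder plane corners
m=(np.hypot(P[...,0]-c[0],P[...,1]-c[1])<.06)&(abs(P[...,2]-.1774+.0795-.056)<.004)&~w; q=P[m]; print("shoulder z",np.median(q[:,2]))
# stand edges from first top cloud: fit yaw by wall-top lines
z=np.load("top.npz"); P=z["P"]; m=(abs(P[...,0]-.619)<.07)&(abs(P[...,1]+.091)<.07)&(P[...,2]>.026)&(P[...,2]<.045); q=P[m][:,:2]
a=np.radians(-12.3)
from scipy.optimize import minimize_scalar
def ext(a):
    R2=np.array([[np.cos(a),np.sin(a)],[-np.sin(a),np.cos(a)]]); p=q@R2.T; lo,hi=np.percentile(p,1,0),np.percentile(p,99,0); return lo,hi,R2
s=minimize_scalar(lambda a:(lambda e:(e[1]-e[0]).sum())(ext(a)),bounds=(-.35,-.05),method="bounded"); lo,hi,R2=ext(s.x); print("stand",np.degrees(s.x),R2.T@((lo+hi)/2),hi-lo,q.mean(0))
E
```

```text
3335 [nan nan nan] 0.008670055089922453
disc (0.518762469291687, -0.061090532690286636) 0.04619597643613815 r max 0.08667223415056467
dist 0.055358057457513404 yaw 25.566842735625382
captop ((0.5642704367637634, -0.031218919903039932), 0.028286157175898552) 7999 0.19567397358473648
shoulder z 0.1546268755003507
stand -12.386517977475963 [ 0.61916879 -0.09105788] [0.07721787 0.0790756 ] [ 0.61913502 -0.09109003]
```

```bash
python3 - <<'E'
from h import *
z=np.load("wrist2.npz"); im=z["im"]; P=z["P"]; T=z["T"]; K=z["K"]; D=np.array(eyes.get_calibration("wrist")["distortion"])
hit=lambda uv,zz:(lambda r:(T[:3,3]+r*((zz-T[2,3])/r[:,2:]))[:,:2])(np.c_[cv2.undistortPoints(np.array(uv,float).reshape(-1,1,2),K,D).reshape(-1,2),np.ones(len(uv))]@T[:3,:3].T)
w=(im.min(-1)>190).astype(np.uint8)
w=cv2.morphologyEx(w,cv2.MORPH_OPEN,np.ones((27,27),np.uint8)); n,l,st,ce=cv2.connectedComponentsWithStats(w); i=l[195,220]; print(ce[i],st[i])
zt=np.nanmedian(P[l==i][:,2]); print("tag z",zt)
c=np.array([.5687,-.0372]); dc=hit([ce[i]],zt)[0]; v=c-dc; print(dc,"dist",np.hypot(*v),"yaw",np.degrees(np.arctan2(v[1],v[0])))
# silhouettes: cap top circle edge pixels seen near bottom: left/right at rows
print("cap top sides z .1955", hit([[229,307],[331,307],[280,350],[280,268]],.1955))
cv2.imwrite("pics/w2c.png",cv2.resize(im[150:370,180:380],None,fx=2.7,fy=2.7,interpolation=cv2.INTER_CUBIC))
E
```

```text
[221.42041199 197.77294007] [ 197  174   49   48 2136]
tag z 0.15822478029418058
[ 0.52239548 -0.02770494] dist 0.04726801382592237 yaw -11.5882576111611
cap top sides z .1955 [[ 0.55053943 -0.04885518]
 [ 0.5815138  -0.021812  ]
 [ 0.58036225 -0.05172742]
 [ 0.55427912 -0.02189252]]
```

View pics/w2c.png

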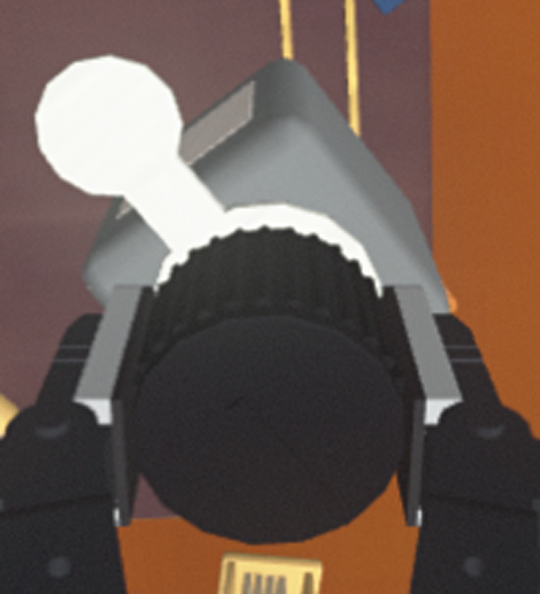

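Bottle yaw is −11.6° and the stand −12.4°. The cap is centred on the TCP within 2 mm. I'll move over the nest and down to just above its mouth.

Emit:
carry_out --series "0.0168 -0.0176 0 -0.8;0.0168 -0.0176 0 0;0.0167 -0.0176 0 0;0 0 -0.02 0;0 0 -0.02 0;0 0 -0.012 0;0 0 0 0;0 0 0 0"

```text
time: 7.18
tool_pos: [0.6198, -0.0898, 0.1266]
tcp_rot: [1.322, 2.849, 0.0]
wrist_force: [0.3, -0.3, -2.5]
width: 0.474
grip_force: 81.3
```

Emit:
carry_out --series "0 0 -0.005 0;0 0 -0.005 0;0 0 -0.005 0;0 0 -0.004 0;0 0 0 0"

```text
time: 7.8
tool_pos: [0.6191, -0.0901, 0.1066]
tcp_rot: [-1.322, -2.848, 0.0]
wrist_force: [-0.5, -0.0, -2.0]
width: 0.477
grip_force: 81.3
```

Emit:
carry_out --series "0 0 -0.004 0;0 0 -0.004 0;0 0 -0.004 0;0 0 -0.003 0;0 0 0 0"

```text
time: 8.43
tool_pos: [0.6193, -0.0901, 0.0918]
tcp_rot: [-1.322, -2.849, 0.0]
wrist_force: [0.8, 0.6, -2.8]
width: 0.48
grip_force: 81.3
```

Emit:
carry_out --series "0 0 -0.0025 0;0 0 -0.0015 0;0 0 -0.0005 0;0 0 0 0;0 0 0 0"

```text
time: 9.05
tool_pos: [0.6197, -0.0901, 0.0878]
tcp_rot: [1.323, 2.849, 0.0]
wrist_force: [-0.9, -0.5, -2.7]
width: 0.476
grip_force: 81.3
```

Emit:
carry_out --series "0 0 -0.0008 0;0 0 0 0;0 0 0 0"

```text
time: 9.43
tool_pos: [0.6199, -0.0902, 0.0876]
tcp_rot: [1.323, 2.849, 0.0]
wrist_force: [-2.6, 1.1, 2.5]
width: 0.474
grip_force: 81.7
```

Emit:
carry_out --series "0 0 -0.001 0;0 0 0 0;0 0 0 0"

```text
time: 9.8
tool_pos: [0.6202, -0.0902, 0.0876]
tcp_rot: [1.322, 2.848, 0.001]
wrist_force: [-3.6, 1.9, 6.0]
width: 0.477
grip_force: 82.2
```

Contact is at TCP z 0.0876, as expected for full seating. Now press.

Emit:
carry_out --series "-0.0008 0.0004 -0.0015 0;0 0 -0.0015 0;0 0 -0.001 0;0 0 0 0;0 0 0 0"

```text
time: 10.42
tool_pos: [0.6202, -0.0901, 0.0848]
tcp_rot: [1.322, 2.847, 0.001]
wrist_force: [-3.0, 0.8, 10.8]
width: 0.472
grip_force: 82.6
```

Emit:
carry_out --series "0 0 -0.001 0;0 0 -0.001 0;0 0 0 0;0 0 0 0"

```text
time: 10.92
tool_pos: [0.6203, -0.0901, 0.0832]
tcp_rot: [1.321, 2.847, 0.001]
wrist_force: [-4.3, 0.3, 14.2]
width: 0.476
grip_force: 82.7
```

Emit:
carry_out --series "0 0 -0.0006 0;0 0 0 0;0 0 0 4;0 0 0 5;0 0 0 6;0 0 0 0;0 0 0 0"

```text
time: 11.8
tool_pos: [0.6213, -0.0903, 0.0831]
tcp_rot: [0.938, 2.993, 0.001]
wrist_force: [-3.1, -0.7, 13.7]
width: 0.475
grip_force: 82.9
```

```bash
python3 - <<'E'
from h import *
s=bot.read_state(); print(s["torque"],s["wrist_force"],s["q"],s["tool_pos"])
M=R.from_rotvec(s["tcp_rot"]).as_matrix(); print(np.degrees(np.arctan2(M[1,1],M[0,1])))
E
```

```text
[0.10073299 0.51185592 0.03465701] [-3.12047352 -0.71560681 13.65323846] [-1.83837554e-01  3.16713236e-01  1.85555968e+00 -1.91725708e-04
  9.63692988e-01 -1.14727863e+00] [ 0.62134823 -0.09025827  0.08309602]
55.20767161592461
```

Emit:
carry_out --series "-0.001 0 -0.0003 8;0 0 0 8;0 0 0 8;0 0 0 0"

```text
time: 12.3
tool_pos: [0.6211, -0.0903, 0.0832]
tcp_rot: [0.293, 3.121, -0.001]
wrist_force: [-1.4, -0.1, 13.0]
width: 0.478
grip_force: 82.9
```

```bash
python3 - <<'E'
from h import *
s=bot.read_state(); print(s["torque"],s["wrist_force"],s["tool_pos"])
M=R.from_rotvec(s["tcp_rot"]).as_matrix(); print(np.degrees(np.arctan2(M[1,1],M[0,1])))
im,d,K,D,T=cam("wrist"); cv2.imwrite("pics/w3.png",im)
E
```

```text
[ 0.09876015  0.31269466 -0.00720269] [-1.42485461 -0.11137319 13.04485484] [ 0.62113433 -0.09028066  0.08315835]
79.26211351965446
```

View pics/w3.png

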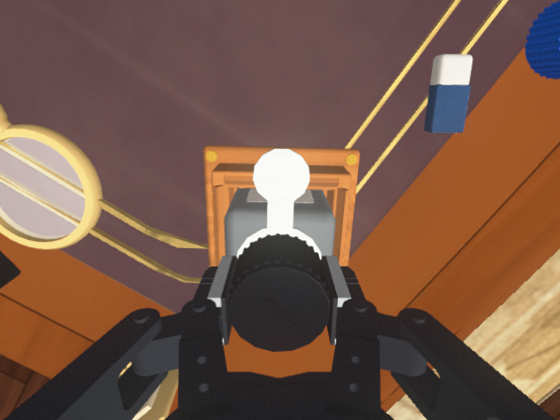

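The bottle sits square in the nest with its tag at (281,175), unturned. The mark on the cap top at (285,310) keeps its place in the gripper, so there is no slip. I'll finish the turn.

Emit:
carry_out --series "0 0 0 8;0 0 0 8;0 0 0 8;0 0 0 0;0 0 0 0"

```text
time: 12.98
tool_pos: [0.621, -0.0902, 0.0831]
tcp_rot: [-0.36, 3.114, -0.003]
wrist_force: [-1.7, 0.4, 13.6]
width: 0.479
grip_force: 82.9
```

```bash
python3 - <<'E'
from h import *
s=bot.read_state(); print(s["torque"],s["wrist_force"],s["tool_pos"])
M=R.from_rotvec(s["tcp_rot"]).as_matrix(); print(np.degrees(np.arctan2(M[1,1],M[0,1])))
E
```

```text
[0.13223339 0.3262748  0.01972207] [-1.70473564  0.360089   13.56790598] [ 0.62101341 -0.0901891   0.08310524]
103.2026902120316
```

Emit:
carry_out --series "0 0 0.003 0;0 0 0.004 0;0 0 0.004 0;0 0 0.003 0;0 0 0 0"

```text
time: 13.6
tool_pos: [0.6179, -0.0898, 0.0929]
tcp_rot: [-0.361, 3.12, -0.0]
wrist_force: [1.4, -0.4, 0.1]
width: 0.48
grip_force: 81.6
```

Wrist force is near zero with the cap 5 mm up, so the cap is free. Lift on.

Emit:
carry_out --series "0.0005 0 0.006 0;0.0005 0 0.01 0;0.0005 0 0.015 0;0 0 0.02 0;0 0 0.02 0;0 0 0.01 0;0 0 0 0;0 0 0 0;0 0 0 0"

```text
time: 14.72
tool_pos: [0.6186, -0.0896, 0.1729]
tcp_rot: [0.361, -3.119, -0.001]
wrist_force: [0.1, 0.9, 0.6]
width: 0.476
grip_force: 81.5
```

```bash
python3 - <<'E'
from h import *
s=bot.read_state(); print(s["time"],s["torque"],s["wrist_force"],s["tool_pos"],s["width"],s["grip_force"],np.abs(s["joint_vel"]).max())
a=cam("wrist")[0]; b=cam("scene")[0]
cv2.imwrite("pics/end.png",np.vstack([cv2.resize(a,(400,300)),cv2.resize(b[150:300,200:400],(400,300))]))
E
```

```text
14.725 [0.03950479 0.00679054 0.04454772] [0.08921774 0.88782688 0.55551335] [ 0.61856679 -0.08961709  0.17289838] 0.4757506904170446 81.54745772480965 0.0034391294921670965
```

View pics/end.png

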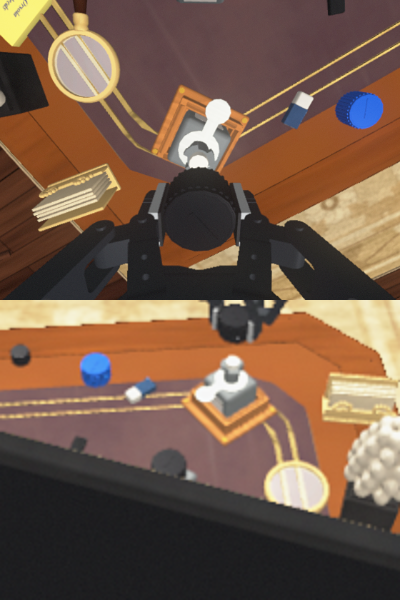

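Both views show the open bottle, with its white plunger, square in the nest (wrist view (205,135), scene view (235,385)). The cap is held still about 85 mm above where it sat, and the other things are in place. Handing in.

```bash
python3 -c "
from workcell import bot
print(bot.finish_job())"
```

```text
the job is handed in; nothing more can be done
None
```

The job is handed in at about 15 s: the passed bottle sits open in the nest, its cap is held still and level about 85 mm above where it sat, and the reject bottle and other items were not touched.

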